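# Open the locked aerosol cage and rotate the stock

## Robot

A 6-joint arm with a two-finger parallel gripper is mounted at the origin on the work surface. World frame = base frame: x ahead of the robot, y to its left, z up, the work surface at z = 0. Lengths are in m, angles in degrees, forces in N, time in s.
With the tool pointing down it reaches from about 0.325 to 1 m from the base axis. Payload 5.1 kg.
Tool frame: the origin (TCP) lies on the centre line of the jaws, within the pads' length; the fingertips stand 19 mm ahead of it and the grasp point (between the pads) is the TCP; x points along the fingers, y is the direction in which the jaws open and shut, and the axes are right-handed (so a half turn about x gives the same grasp; the last joint's range is limited). The gripper opens to 85 mm and grips with 20 to 120 N. Pads are 22 mm wide; open, the fingers measure 114 mm over their backs; the gripper's body (76 mm by 85 mm) begins 54 mm behind the grasp point. The pads swing forward as they close: fully open they stand 13 mm farther back than shut.
Start: joints at [-4.733, 7.093, 94.555, -0, 78.352, -4.733], TCP at [0.65, -0, 0.25] pointing down, gripper open.
Joint ranges: [-149.61, 149.61], [-58.7, 133.49], [1.44, 155.28], [-77.14, 257.14], [18.33, 153.61], [-166.67, 166.67]. Speed limits (degrees/s): [147.25, 147.25, 180, 180, 180, 180].

## Interface

Orientations are given as a 3x3 rotation matrix whose columns are the frame's x, y, z axes.
In Python, from plant import bot gives the robot as it stands.
- The arm moves only by the tool send_rows, never from a script. Its argument "plan" is text: rows parted by semicolons, each of 6 numbers parted by spaces: the shift along the tool's x, y, z in m, then the turn, a rotation vector about the tool's x, y, z in rad. A call has 1 to 5 rows; each row is the pose to reach, as a shift and turn from the pose commanded when the call began, along the tool's axes at that moment; what a row does not reach only later rows make up. A row lasts 1/12 s, in which the tool goes at most 41.7 mm and 7.16 degrees, less where a joint would pass 70% of its speed; a pose out of reach is approached as far as the arm can. A call with a gripper value outside its range is refused whole. "hand" is the finger opening in m, from 0 to 0.0854, set as the call begins (left out, the last holds). The fingers move at their own pace and stop on an object; "force" is the grip in N (left out, the last holds). Time passes only in rows, so rows that repeat a pose let the fingers close. It gives the time, the measured TCP pose, the force and the opening at its end, in the units of the state.
- bot.read_state(): the state, without advancing time (a new reading comes with each control period).
- bot.camera(name): name is "scene" or "side" or "wrist"; returns a dict with "color" (384x512x3 uint8, blue, green, red), "z_map" (384x512 float32, m along the optical axis (not along the pixel's ray), 0 where there is no reading), "fx", "fy", "cx", "cy" (pixels), "extrinsics" (4x4, takes a point from world to camera coordinates); the wrist camera has in their place "tool_from_camera" (4x4, takes a point from camera to tool coordinates, whose origin is the TCP and whose axes are the tool frame's). Camera axes: x right, y up, looking along -z (the intrinsics and any distortion apply to the point x, -y, -z); pixel columns grow to the right and rows downward; lengths in m; the calibration is good to about 2 mm. A picture is of the moment at which its call begins: read the wrist's pose just before it.
- bot.sign_off(): hands the job in, once; it reports no verdict.
Trained networks look in a picture, given as the dict that the camera call returned (one of the last four; its "shot" number tells which), for a name from the list of things; names that differ only in an ending like _2 or _b are one class to them, and where a whole thing is asked for, a point or a joint stands for the part that bears it (a point fixed in the world has none). Each returns a list of dicts, best first, with "score" (0 to 1); they miss things now and then, are a little off and sometimes report something else, mostly with a low value. They report only what shows in the picture. A call takes as long as a camera call.
- bot.boxes_of(picture, thing): "bbox" ([left, top, right, bottom] in pixels, round what is visible of it).
The state is a dict: "t": time; "joint_pos": joint angles; "dq": joint speeds; "effort": joint torques, N m; "position": TCP position; "eef_rot": TCP orientation; "contact_force": force on the tool from outside, world axes, zero at the start; "torque": the same for the moment, N m; "gripper_width": opening from 0.0 (shut) to 1.0 (fully open).
Only numpy, scipy, OpenCV 4.12 (cv2) and the standard library are available. Lean on these libraries where they do the work, as an engineer would, in place of code of your own. Each camera call takes 0.05 s, during which the arm holds its last target. There are 200 camera calls.

## Task

Release the catch of the mesh aerosol cage: slide its safety tab fully aside, then flip up the latch and raise the lid to its stop. The spray can left at the back of its row goes first: bring it forward to the front of the cage in its own row, then take the matching new can from the cardboard tray and set it down, not drop it, close up behind the old one. Leave both standing upright with the lid up, and leave the other stock and the packing things as they are.

Things in the scene. Friction and masses are not known exactly. Their poses are not given: they have to be found in the camera images.
- cage: fixed mesh aerosol cage, 200 deep (x), 292 wide (y), walls 108 high (front 92), 6 thick, shut lid's top at 120 mm. Origin: centre of underside, z up; the front (-x) with the catch is turned to the robot. Floor inside at z 6, front wall's inside at x -94, back wall's at x +94. Three rows front to back, middles at y -85, 0, +85, each between guide wires 56 apart (clear), 9 mm above the floor
- tab (a joint): safety tab, a sliding bolt on the cage's front: 0 engaged, 0.026 m fully aside at its stop; slides along the cage's +y, away from the latch, with about 2.5 N of friction and stays where it is put. Its bar lies across the latch strap and blocks the latch until the joint passes about 0.019 m
- tab_grip (a point): where to take or push the safety tab: a black upright thumb piece 12 mm thick (along the cage's y), 22 mm high, standing 30 mm out from the bolt bar, 12 mm of it beyond this point. Engaged, it is at x -138, y +60, z 80 mm in the cage's frame, 47 mm from the latch strap's edge; the bar's front is at x -122
- latch (a joint): main latch, a lever hinged along the cage's y on the lid's front edge: 0 hanging down, hooked under a keeper; grows as it swings out and up, to its stop at 1.38 rad. Off the keeper beyond about 0.2 rad. Friction 0.05 N m, stays where it is put. At its stop it serves as a handle to raise the lid
- latch_grip (a point): middle of the latch's grip, a black round bar along the cage's y, 12 mm thick, from y -62 to +14 mm, clear of the strap (26 mm wide, at y = 0) for its -y part. Hanging it is at x -138, y -38, z 60 mm in the cage's frame, 32 mm clear of the cage's face. The latch's hinge axis is at x -112, z 114 mm with the lid shut
- lid (a joint): mesh lid hinged along y on the cage's back edge: 0 shut, 1.0 rad at its stop (57 degrees, so it still leans over the back of the cage); the front edge rises. 0.3 kg, a stiff friction hinge (0.55 N m) that stays where it is left. Held shut while the latch is hooked
- lid_hinge (a point): middle of the lid's hinge axis: x = +100, z = 114 mm in the cage's frame. The lid reaches 204 mm forward from it, is 292 mm wide and 12 mm thick; the latch's hinge is 212 mm from it, in the lid's plane
- old_can_mid (a point): centre (half-way up) of the old spray can, loose in the rear half of the left or the right row of the cage: a round aerosol can with a white cap, 46 mm in diameter over its whole height, 95 mm high, about 110 g; its z axis points up through the cap
- new_can_mid (a point): centre (half-way up) of the new spray can, the same as the old one, loose in the cardboard tray on the table
- card_tray: shallow cardboard delivery tray, fixed, 200 mm (x) by 150 mm (y), walls 30 mm high and 4 mm thick, floor 4 mm thick, left or right of the cage; holds the new can and two other products. Origin: centre of its underside
- desk_tray: shallow grey plastic tray of the same size with walls 26 mm high, fixed, on the other side of the cage; holds packing things. Origin: centre of its underside
- side_tin: other stock, standing in the outer row of the cage that the old can is not in: a squat round tin with a paper band, 52 mm in diameter and 62 mm high, loose; its origin is the centre of its underside
- mid_tin_a: other stock, in front in the middle row of the cage: a squat round tin with a paper band, 52 mm in diameter and 62 mm high, loose; its origin is the centre of its underside
- mid_tin_b: other stock, behind in the middle row of the cage: a squat round tin with a paper band, 52 mm in diameter and 62 mm high, loose; its origin is the centre of its underside
- tray_tin: other stock, in the far half of the cardboard tray: a squat round tin with a paper band, 52 mm in diameter and 62 mm high, loose; its origin is the centre of its underside
- soap_box: other stock, a white carton 62 by 40 mm and 85 mm high, loose in the far half of the cardboard tray; its origin is the centre of its underside
- tape_roll: roll of packing tape lying flat in the grey tray, 90 mm across, 48 mm high, loose; its origin is the centre of its underside
- stapler: black stapler in the grey tray, 115 mm long, 44 mm high, loose; its origin is the centre of its underside
- marker: marker pen lying on the table before the cage, 125 mm long, 12 mm thick, loose; its origin is the middle of its underside

How it is judged (in metres and radians):
On the way, in this order (a step that is already met when the one before it is completed fails the run):
1. the safety tab is slid fully aside while the latch still hangs (value of joint tab above 0.0215 m and value of joint latch below 0.25 rad), for 0.1 s.
2. the latch is flipped up, off its keeper, with the lid still down (value of joint latch above 0.7 rad and value of joint lid below 0.3 rad).
3. the lid is raised to its stop (value of joint lid above 0.9 rad), for 0.1 s.
4. the old can stands at the front of its own row (x of old_can_mid in the frame of cage below -0.057 m and z of old_can_mid in the frame of cage between 0.049 and 0.059 m and angle between old_can_mid's own z axis and vertical below 0.1 rad and ((y of old_can_mid in the frame of cage between 0.073 and 0.097 m and y of side_tin in the frame of cage below 0 m) or (y of old_can_mid in the frame of cage between -0.097 and -0.073 m and y of side_tin in the frame of cage above 0 m))), for 0.2 s.
5. the new can is set down, still in the fingers, upright on the floor of the same row behind the old one (z of new_can_mid in the frame of cage between 0.049 and 0.059 m and angle between new_can_mid's own z axis and vertical below 0.1 rad and x of new_can_mid in the frame of cage above -0.034 m and ((y of new_can_mid in the frame of cage between 0.073 and 0.097 m and y of side_tin in the frame of cage below 0 m) or (y of new_can_mid in the frame of cage between -0.097 and -0.073 m and y of side_tin in the frame of cage above 0 m)) and contact force between the fingers and new_can above 0.3 N), for 0.1 s.
At the end, for the whole second after the job is handed in: Lid above 0.88 rad, tab above 19 mm; old can upright on the floor, at most 14 mm short of the front wall, new can upright behind it with a gap under 18 mm, both within 12 mm of the middle of the old can's own row, released and at rest; other things not moved (value of joint lid above 0.88 rad and value of joint tab above 0.019 m and x of old_can_mid in the frame of cage below -0.057 m and z of old_can_mid in the frame of cage between 0.049 and 0.059 m and angle between each of old_can_mid, new_can_mid's own z axis and vertical below 0.1 rad and x of new_can_mid in the frame of cage above -0.034 m and horizontal distance between new_can_mid and old_can_mid below 0.064 m and z of new_can_mid in the frame of cage between 0.049 and 0.059 m and ((y of old_can_mid in the frame of cage between 0.073 and 0.097 m and y of new_can_mid in the frame of cage between 0.073 and 0.097 m and y of side_tin in the frame of cage below 0 m) or (y of old_can_mid in the frame of cage between -0.097 and -0.073 m and y of new_can_mid in the frame of cage between -0.097 and -0.073 m and y of side_tin in the frame of cage above 0 m)) and linear speed of each of old_can, new_can below 0.02 m/s); the robot touches nothing.
It fails at once if other stock in the cage or in the tray, or the packing things, are moved (over 15 mm in the cage, 20 mm in the tray, 30 mm elsewhere) (distance of any of side_tin, mid_tin_a, mid_tin_b from where it was at the start of the episode above 0.015 m or distance of any of tray_tin, soap_box from where it was at the start of the episode above 0.02 m or distance of any of tape_roll, stapler, marker from where it was at the start of the episode above 0.03 m).
It also fails if it takes over 72 s, if anything falls off the work surface, if the arm or the gripper's body presses on something with over 40 N, if the wrist force passes 120 N, or if a joint passes its speed limit or range.

## Working session

There is one attempt and no reset: what is moved stays moved. The work goes in short steps, Python scripts to look and compute and a tool call to move; the robot and the scene stay as the last step left them, time stands still between calls to the robot, and variables do not carry over. Pictures are saved under pics/ and viewed, about 8 in all and at most 12, crops included, and the job is handed in when it is done.

Besides the shell and the picture viewer there is one more tool, called after "Call:" in YAML: its name, and indented under it one key for each argument. send_rows: Moves the arm, as the interface text tells. Its arguments: {"type":"object","properties":{"plan":{"type":"string"},"hand":{"type":"number"},"force":{"type":"number"}},"required":["plan"]}

```bash
mkdir -p pics; ls
cat > h.py <<'E'
import numpy as np, cv2
from plant import bot
def world(p, uv=None, st=None):
    """world point map HxWx3 from picture"""
    z=p["z_map"]; h,w=z.shape
    u,v=np.meshgrid(np.arange(w),np.arange(h))
    c=np.stack([(u-p["cx"])/p["fx"]*z,-(v-p["cy"])/p["fy"]*z,-z,np.ones_like(z)],-1)
    if "extrinsics" in p: M=np.linalg.inv(np.array(p["extrinsics"]))
    else:
        T=np.eye(4);T[:3,:3]=st["eef_rot"];T[:3,3]=st["position"]; M=T@np.array(p["tool_from_camera"])
    W=(c@M.T)[...,:3]; W[z==0]=np.nan
    return W
E
cat > a.py <<'E'
from h import *
s=bot.read_state(); print({k:np.round(v,3).tolist() for k,v in s.items()})
ims=[]
for n in ["scene","side"]:
    p=bot.camera(n); np.savez(n+".npz",**{k:v for k,v in p.items()}); ims.append(p["color"]); print(n,[k for k in p],p["fx"],p.get("dist"))
    print(np.round(np.linalg.inv(p["extrinsics"]),3).tolist())
    W=world(p)
    for t in ["cage","tab","latch","lid","old_can_mid","new_can_mid","card_tray","desk_tray","side_tin","soap_box","marker","tape_roll","stapler"]:
        for b in bot.boxes_of(p,t)[:3]:
            l,tp,r,bt=[int(x) for x in b["bbox"]]
            q=W[tp:bt+1,l:r+1].reshape(-1,3)
            print(n,t,round(b["score"],2),[l,tp,r,bt],np.round(np.nanmedian(q,0),3))
cv2.imwrite("pics/scene.png",cv2.resize(ims[0],(800,600))); cv2.imwrite("pics/side.png",cv2.resize(ims[1],(800,600)))
E
python3 a.py
```

```text
pics
{'t': 0.0, 'joint_pos': [-4.73, 7.133, 94.634, -0.002, 78.353, -4.734], 'dq': [-0.06, 0.025, -0.0, 0.016, 0.049, 0.05], 'effort': [0.0, -42.361, -36.545, 0.0, 0.007, 0.0], 'position': [0.649, 0.0, 0.249], 'eef_rot': [[-0.002, 1.0, 0.0], [0.0, 0.0, -1.0], [-1.0, -0.002, -0.0]], 'contact_force': [0.775, -0.302, -0.024], 'torque': [-0.006, 0.005, -0.02], 'gripper_width': 0.996}
scene ['color', 'z_map', 'fx', 'fy', 'cx', 'cy', 'extrinsics', 'shot'] 423.9209356861713 None
[[0.214, -0.634, 0.743, 1.346], [0.977, 0.13, -0.17, -0.156], [0.012, 0.762, 0.647, 0.743], [0.0, 0.0, 0.0, 1.0]]
scene cage 0.69 [174, 161, 326, 282] [0.639 0.004 0.013]
scene cage 0.59 [93, 213, 135, 248] [ 0.561 -0.313  0.028]
scene cage 0.42 [97, 192, 143, 217] [ 0.48  -0.299  0.029]
scene latch 0.74 [88, 192, 156, 263] [ 0.545 -0.295  0.012]
scene lid 0.93 [177, 161, 323, 247] [0.566 0.01  0.056]
scene lid 0.25 [365, 187, 394, 221] [0.635 0.327 0.068]
scene old_can_mid 0.6 [273, 198, 292, 232] [0.639 0.077 0.099]
scene new_can_mid 0.63 [338, 169, 365, 201] [0.546 0.301 0.039]
scene card_tray 0.88 [315, 178, 373
[... 1019 characters left out ...]
54 -0.007  0.065]
side new_can_mid 0.8 [198, 130, 215, 166] [0.533 0.291 0.04 ]
side new_can_mid 0.38 [213, 194, 236, 220] [0.493 0.041 0.082]
side card_tray 0.66 [180, 132, 262, 181] [0.562 0.282 0.021]
side desk_tray 0.9 [241, 279, 366, 381] [ 0.522 -0.298  0.003]
side desk_tray 0.62 [217, 117, 243, 151] [0.618 0.326 0.061]
side side_tin 0.52 [297, 211, 318, 240] [ 0.64  -0.1    0.068]
side side_tin 0.37 [202, 250, 230, 292] [ 0.414 -0.079  0.001]
side soap_box 0.82 [215, 118, 239, 149] [0.613 0.327 0.062]
side marker 0.66 [205, 251, 230, 289] [ 0.418 -0.077  0.001]
side tape_roll 0.57 [299, 299, 346, 350] [ 0.561 -0.307  0.018]
side stapler 0.65 [261, 311, 303, 370] [ 0.465 -0.301  0.007]
```

View pics/scene.png

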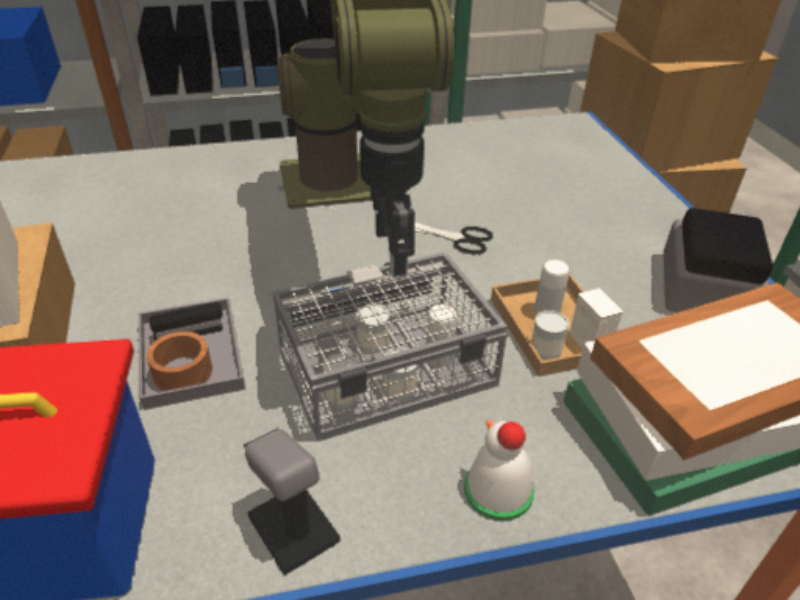

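View pics/side.png

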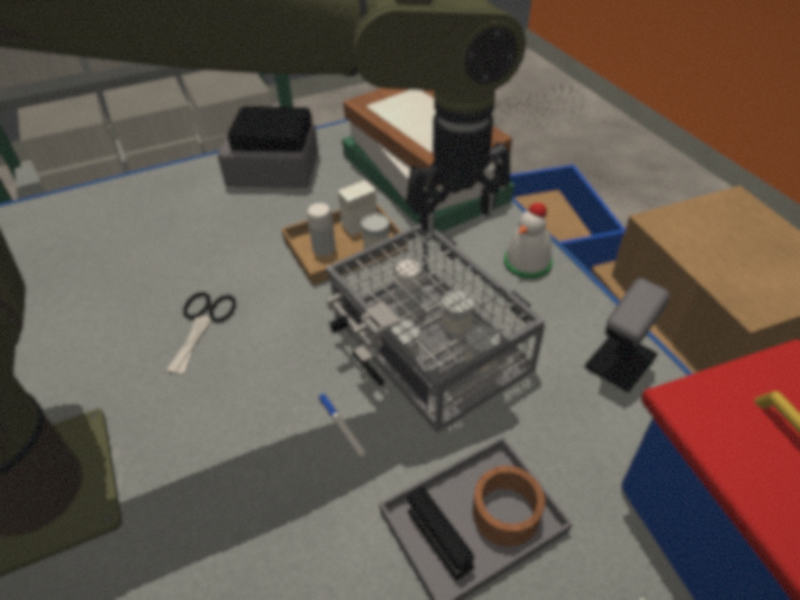

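The cage sits in the middle, slightly yawed. The old can is in the left (+y) row at scene px (440,315), the new can stands in the cardboard tray on the left at (553,275), and tab and latch face the robot. Next I'll fit the cage pose.

```bash
cat > b.py <<'E'
from h import *
from scipy.optimize import minimize
P=[]
for n in ["scene","side"]:
    p=dict(np.load(n+".npz")); W=world(p); q=W.reshape(-1,3); 
    m=(abs(q[:,0]-.62)<.18)&(abs(q[:,1])<.19)&(q[:,2]>.108)&(q[:,2]<.13)
    a=q[m]; print(n,m.sum(),a.min(0),a.max(0),np.median(a,0)); P.append(a)
    r=cv2.minAreaRect(a[:,:2].astype(np.float32)); print(r)
    # new can / bits
    for nm,c,rad in [("newcan",(.55,.297),.05)]:
        k=(np.hypot(q[:,0]-c[0],q[:,1]-c[1])<rad)&(q[:,2]>.085)&(q[:,2]<.11); b=q[k]; print(nm,k.sum(),cv2.minEnclosingCircle(b[:,:2].astype(np.float32)) if k.sum() else 0, np.median(b,0) if k.sum() else 0)
A=np.vstack(P)[:,:2]
# robust: maximise points inside bands of rect outline 204x292 (lid from x=-104..100)
def cost(v):
    c,s=np.cos(v[2]),np.sin(v[2]); d=A-v[:2]; x=d@[c,s]; y=d@[-s,c]
    x=x+.002
    e=np.abs(np.maximum(abs(x)-.102+.006,abs(y)-.146+.006)) # frame ~12mm wide
    ins=(np.maximum(abs(x)-.102,abs(y)-.146)>0)
    return np.mean(np.minimum(e,.015))+np.mean(np.minimum(np.clip(np.maximum(abs(x)-.102,abs(y)-.146),0,1),.03))*2
best=min((minimize(cost,[x,0.0,t],method="Nelder-Mead") for x in (.6,.62,.64) for t in (-.2,0,.2,.3)),key=lambda r:r.fun)
print(best.x,best.fun,np.degrees(best.x[2]))
v=best.x
c,s=np.cos(v[2]),np.sin(v[2])
# top-down raster of both clouds in the cage frame, colours
img=np.zeros((600,800,3),np.uint8)
for n in ["scene","side"]:
    p=dict(np.load(n+".npz")); q=world(p).reshape(-1,3); col=p["color"].reshape(-1,3)
    d=q[:,:2]-v[:2]; x=d@[c,s]; y=d@[-s,c]; k=np.where((q[:,2]>.07)&(abs(x)<.2)&(abs(y)<.2)&(q[:,2]<.14))[0]
    for i in k: cv2.circle(img,(int(200-y[i]*900)+(0 if n=="scene" else 400),int(300-x[i]*900)),1,tuple(int(t) for t in col[i]),-1)
for ox in (200,600): cv2.rectangle(img,(int(ox-.146*900),int(300-.1*900)),(int(ox+.146*900),int(300+.104*900)),(0,0,255),1)
cv2.imwrite("pics/top.png",img)
# black pixels of tab/latch from both
for n in ["scene","side"]:
    p=dict(np.load(n+".npz")); q=world(p).reshape(-1,3); col=p["color"].reshape(-1,3)
    d=q[:,:2]-v[:2]; x=d@[c,s]; y=d@[-s,c]
    k=(x<-.12)&(x>-.17)&(abs(y)<.12)&(q[:,2]>.03)&(q[:,2]<.11)
    for lo in np.arange(-.1,.1,.01):
        j=k&(y>=lo)&(y<lo+.01)
        if j.sum(): print(n,round(lo,2),j.sum(),np.round([x[j].min(),np.median(x[j]),np.median(q[j,2]),q[j,2].max()],3))
E
python3 b.py
```

```text
scene 3202 [ 0.49128082 -0.15768934  0.10800692] [0.7420857  0.16260857 0.12396587] [ 0.63519824 -0.007896    0.11439909]
((0.6129384636878967, 0.002683117985725403), (0.22414402663707733, 0.29320016503334045), 10.087287902832031)
newcan 190 ((0.5417104959487915, 0.3046967387199402), 0.02291787602007389) [0.54776608 0.30198314 0.09600932]
side 3190 [ 0.48409179 -0.15928237  0.10802571] [0.73498964 0.16000219 0.12630175] [ 0.5975132  -0.02100386  0.11643785]
((0.6061806678771973, 0.0020104944705963135), (0.2229151874780655, 0.29464685916900635), 10.275609016418457)
newcan 163 ((0.534748375415802, 0.30441993474960327), 0.024914521723985672) [0.53160701 0.29745623 0.09742086]
[0.61418555 0.00175118 0.17490942] 0.009377553374223796 10.021571506161719
scene -0.07 1 [-0.135 -0.135  0.064  0.064]
scene -0.06 4 [-0.137 -0.133  0.064  0.065]
scene -0.05 4 [-0.14  -0.136  0.063  0.064]
scene -0.04 4 [-0.135 -0.134  0.064  0.065]
scene -0.03 4 [-0.137 -0.133  0.065  0.065]
scene -0.02 3 [-0.136 -0.136  0.064  0.064]
scene -0.01 2 [-0.138 -0.136  0.063  0.063]
scene 0.05 5 [-0.143 -0.14   0.088  0.089]
scene 0.06 3 [-0.144 -0.141  0.089  0.091]
side -0.07 4 [-0.145 -0.142  0.062  0.065]
side -0.06 25 [-0.147 -0.141  0.064  0.067]
side -0.05 20 [-0.146 -0.142  0.065  0.067]
side -0.04 17 [-0.147 -0.142  0.065  0.068]
side -0.03 20 [-0.146 -0.142  0.065  0.067]
side -0.02 30 [-0.146 -0.137  0.064  0.068]
side -0.01 50 [-0.146 -0.13   0.066  0.089]
side -0.0 49 [-0.146 -0.131  0.066  0.086]
side 0.01 27 [-0.145 -0.128  0.067  0.087]
side 0.02 33 [-0.13  -0.125  0.083  0.093]
side 0.03 8 [-0.129 -0.128  0.088  0.092]
side 0.04 9 [-0.124 -0.123  0.083  0.086]
side 0.05 84 [-0.151 -0.137  0.084  0.093]
side 0.06 29 [-0.152 -0.142  0.09   0.093]
side 0.07 7 [-0.125 -0.122  0.085  0.086]
side 0.08 9 [-0.125 -0.124  0.084  0.087]
side 0.09 8 [-0.124 -0.124  0.084  0.087]
```

View pics/top.png

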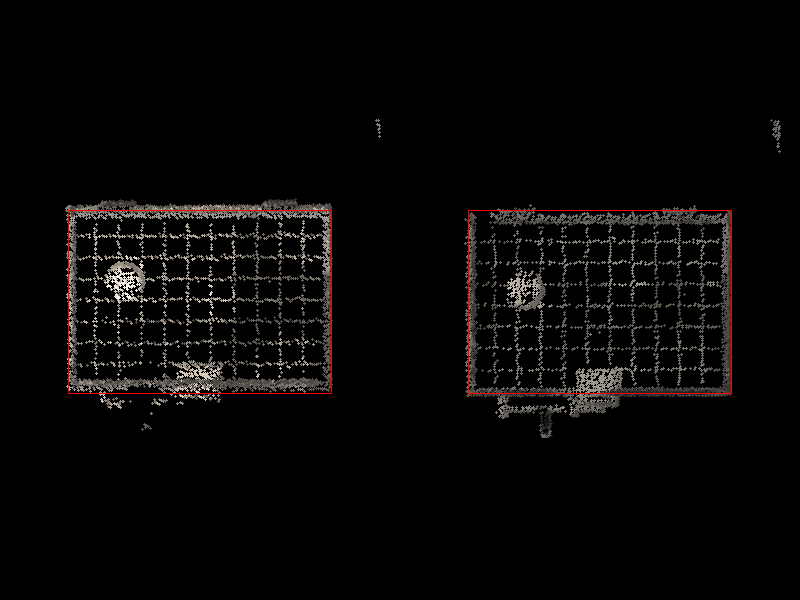

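The fit is good: cage at about (0.614, 0.002) with yaw 10.0°. The two cameras differ by 7 mm in x, so I'll settle that with the wrist camera and write the pose-to-row helper.

```bash
cat >> h.py <<'E'
from scipy.spatial.transform import Rotation as R
C=np.array([.614,.0018]); YAW=np.radians(10.02)
def c2w(x,y,z):  # cage mm -> world m
    c,s=np.cos(YAW),np.sin(YAW); return np.array([C[0]+(c*x-s*y)/1e3,C[1]+(s*x+c*y)/1e3,z/1e3])
def w2c(q):
    c,s=np.cos(YAW),np.sin(YAW); d=np.asarray(q)[...,:2]-C; return np.stack([d@[c,s],d@[-s,c],np.asarray(q)[...,2]],-1)*1e3
def ori(tilt,roll=0):  # tilt deg from vertical toward cage +x; roll 0: jaws in x-z plane (y axis = up/forward), roll 90: jaws along cage y
    t=np.radians(tilt); x=np.array([np.sin(t),0,-np.cos(t)]); y=np.array([np.cos(t),0,np.sin(t)]); z=np.cross(x,y)
    return R.from_euler("z",YAW).as_matrix()@np.stack([x,y,z],1)@R.from_euler("x",roll,degrees=True).as_matrix()
def rows(poses, base=None):
    """poses [(cage mm pos, rot)], printed as deltas from base (default measured state)"""
    if base is None: s=bot.read_state(); p0,R0=np.array(s["position"]),np.array(s["eef_rot"])
    else: p0,R0=c2w(*base[0]),base[1]
    for p,Q in poses:
        d=R0.T@(c2w(*p)-p0); r=R.from_matrix(R0.T@Q).as_rotvec(); print(np.round(d,3),np.round(r,3),"deg",round(np.degrees(np.linalg.norm(r)),1))
E
cat > c.py <<'E'
from h import *
from scipy.optimize import minimize
s=bot.read_state(); p=bot.camera("wrist"); W=world(p,st=s); cv2.imwrite("pics/w1.png",p["color"])
def fit(q,tag):
    m=(abs(q[:,0]-.62)<.18)&(abs(q[:,1])<.19)&(q[:,2]>.108)&(q[:,2]<.13); A=q[m][:,:2]
    def cost(v):
        c,s=np.cos(v[2]),np.sin(v[2]); d=A-v[:2]; x=d@[c,s]+.002; y=d@[-s,c]
        g=np.maximum(abs(x)-.102,abs(y)-.146)
        return np.mean(np.minimum(abs(g+.006),.015))+2*np.mean(np.clip(g,0,.03))
    b=min((minimize(cost,[x,0,t],method="Nelder-Mead") for x in (.605,.614,.62) for t in (.15,.17,.2)),key=lambda r:r.fun)
    q0=q[m]; print(tag,m.sum(),np.round(b.x,4),b.fun,np.median(q0[:,2]))
for n in ["scene","side"]: fit(world(dict(np.load(n+".npz"))).reshape(-1,3),n)
q=W.reshape(-1,3); fit(q,"wrist"); print(np.nanmin(q,0),np.nanmax(q,0))
k=w2c(q); col=p["color"].reshape(-1,3).astype(int)
j=(k[:,2]>92)&(k[:,2]<112)&(abs(k[:,1]-85)<30)&(abs(k[:,0])<95)&(col.min(1)>150); print("cap",j.sum(),np.median(k[j],0) if j.sum() else 0)
for t in ["old_can_mid","tab","latch"]:
    for b in bot.boxes_of(p,t)[:2]: print(t,b)
print("to pre-tab"); rows([((-175,33,170),ori(35)),((-175,33,170),ori(35,180))])
E
python3 c.py
```

```text
scene 3202 [0.6195 0.0025 0.1769] 0.008028161444261892 0.1143990871602028
side 3190 [0.6078 0.0007 0.1775] 0.007928532539003138 0.11643785228574033
wrist 23611 [0.6144 0.0035 0.1701] 0.008094801148433322 0.1166524280329827
[ 0.24748562 -0.72227439 -0.75670621] [1.79171853 0.19310495 0.33195639]
cap 1514 [ 14.66193632  85.79092958 101.00026073]
old_can_mid {'bbox': [192.0, 71.1, 243.9, 114.1], 'score': 0.77}
old_can_mid {'bbox': [242.6, 202.8, 288.4, 260.9], 'score': 0.5}
tab {'bbox': [60.5, 138.9, 90.9, 151.3], 'score': 0.54}
tab {'bbox': [191.9, 67.9, 243.3, 112.5], 'score': 0.4}
latch {'bbox': [94.9, 194.7, 121.6, 243.3], 'score': 0.68}
to pre-tab
[ 0.08  -0.214 -0.004] [-0.169  0.053  0.609] deg 36.4
[ 0.08  -0.214 -0.004] [ 2.836  0.894 -0.078] deg 170.4
```

View pics/w1.png

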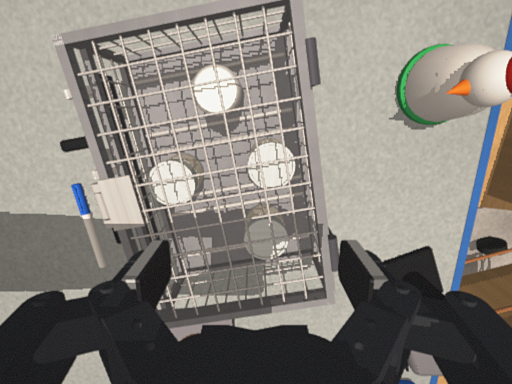

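The wrist fit agrees (0.6144, 0.003, 9.8°). The picture shows the tab thumb at (75,145), the latch plate at (120,200) and the old can at (217,88). The can works out to cage x +15, y +86, so I'll move to the pre-tab pose with the fingers shut.

Call:
send_rows:
  plan: "0.02 -0.054 -0.001 -0.03 0.01 0.12; 0.04 -0.09 -0.002 -0.06 0.02 0.24; 0.05 -0.13 -0.003 -0.09 0.03 0.36; 0.06 -0.17 -0.004 -0.12 0.04 0.48; 0.08 -0.214 -0.004 -0.15 0.047 0.59"
  hand: 0.0

```text
t: 2.02
position: [0.4642, 0.0043, 0.1822]
eef_rot: [[0.535, 0.831, 0.151], [0.085, 0.125, -0.988], [-0.84, 0.542, -0.004]]
contact_force: [-1.2, 0.1, 2.0]
gripper_width: 0.302
```

```bash
sed -i 's/^C=.*/C=np.array([.6142,.0022]); YAW=np.radians(9.9)/' h.py
python3 - <<'E'
from h import *
s=bot.read_state(); print(s["t"],w2c(s["position"]),s["contact_force"],s["gripper_width"],np.round(s["joint_pos"],1))
rows([((-175,33,170),ori(35)),((-153,33,110),ori(35)),((-153,33,93),ori(35)),((-153,50,93),ori(35)),((-153,71,93),ori(35))])
p=bot.camera("wrist"); cv2.imwrite("pics/w2.png",p["color"]); k=w2c(world(p,st=s)).reshape(-1,3); col=p["color"].reshape(-1,3).astype(int)
for t in ["tab","latch"]:
    for b in bot.boxes_of(p,t)[:2]: print(t,b)
j=(k[:,0]<-127)&(k[:,0]>-165)&(abs(k[:,1]-60)<30)&(k[:,2]>66)&(k[:,2]<100); print("thumb",j.sum(),np.percentile(k[j],[3,50,97],axis=0).round(1) if j.sum() else 0)
j=(k[:,0]<-127)&(k[:,0]>-165)&(k[:,1]<-15)&(k[:,1]>-80)&(k[:,2]>45)&(k[:,2]<75); print("bar",j.sum(),np.percentile(k[j],[3,50,97],axis=0).round(1) if j.sum() else 0)
E
```

```text
2.0167 [-147.36843109   27.87121014  182.23609173] [-1.22290674  0.11804039  1.9934615 ] 0.3016075783663672 [-12.5 -35.  139.6  16.2  45.5 -29.4]
[-0.005 -0.03  -0.005] [-0.019  0.009  0.038] deg 2.5
[ 0.058 -0.044 -0.005] [-0.019  0.009  0.038] deg 2.5
[ 0.072 -0.053 -0.005] [-0.019  0.009  0.038] deg 2.5
[ 0.072 -0.054 -0.022] [-0.019  0.009  0.038] deg 2.5
[ 0.072 -0.054 -0.043] [-0.019  0.009  0.038] deg 2.5
tab {'bbox': [171.9, 93.3, 228.2, 234.4], 'score': 0.65}
latch {'bbox': [178.8, 210.3, 253.6, 267.0], 'score': 0.55}
thumb 667 [[-149.4   55.6   73.8]
 [-140.5   62.2   90.4]
 [-127.8   66.5   92.2]]
bar 223 [[-142.9  -33.3   60.4]
 [-139.8  -23.1   64.9]
 [-132.8  -15.5   66.5]]
```

Call:
send_rows:
  plan: "-0.005 -0.03 -0.005 -0.019 0.009 0.038; -0.005 -0.03 -0.005 -0.019 0.009 0.038; -0.005 -0.03 -0.005 -0.019 0.009 0.038"

```text
t: 2.42
position: [0.4372, 0.0044, 0.1718]
eef_rot: [[0.563, 0.809, 0.169], [0.097, 0.138, -0.986], [-0.821, 0.571, -0.001]]
contact_force: [0.7, 0.8, 0.7]
gripper_width: 0.002
```

```bash
cat > st.py <<'E'
from h import *
import sys
s=bot.read_state(); print(round(s["t"],2),"cage",w2c(s["position"]).round(1),"F",np.round(s["contact_force"],1),"w",round(s["gripper_width"],3),"J",np.round(s["joint_pos"],1))
if len(sys.argv)>1: rows(eval(sys.argv[1]))
E
python3 st.py '[((-153,33,110),ori(35)),((-153,33,93),ori(35)),((-153,50,93),ori(35)),((-153,71,93),ori(35))]'
```

```text
2.42 cage [-174.    32.6  171.8] F [0.7 0.8 0.7] w 0.002 J [-14.5 -41.3 144.5  19.1  46.1 -33.7]
[ 0.063 -0.018 -0.   ] [-0.003  0.001  0.003] deg 0.3
[ 0.077 -0.028 -0.   ] [-0.003  0.001  0.003] deg 0.3
[ 0.077 -0.028 -0.017] [-0.003  0.001  0.003] deg 0.3
[ 0.077 -0.028 -0.038] [-0.003  0.001  0.003] deg 0.3
```

Call:
send_rows:
  plan: "0.04 -0.012 0 0 0 0; 0.063 -0.019 0 0 0 0; 0.077 -0.028 0 0 0 0; 0.077 -0.028 0 0 0 0; 0.077 -0.028 -0.008 0 0 0"

```text
t: 2.83
position: [0.4591, 0.0153, 0.0939]
eef_rot: [[0.562, 0.81, 0.168], [0.097, 0.137, -0.986], [-0.822, 0.57, -0.002]]
contact_force: [0.3, 0.7, 0.6]
gripper_width: -0.001
```

```bash
python3 st.py '[((-153,50,93),ori(35)),((-153,71,93),ori(35))]'
```

```text
2.83 cage [-150.5   39.6   93.9] F [0.3 0.7 0.6] w -0.001 J [-11.5 -28.6 145.6  22.9  32.3 -37.3]
[-0.001 -0.003 -0.01 ] [-0.004  0.001  0.004] deg 0.3
[-0.001 -0.003 -0.031] [-0.004  0.001  0.004] deg 0.3
```

Call:
send_rows:
  plan: "-0.001 -0.002 -0.008 0 0 0; -0.001 -0.002 -0.014 0 0 0; -0.001 -0.002 -0.02 0 0 0; -0.001 -0.002 -0.026 0 0 0; -0.001 -0.002 -0.03 0 0 0"

```text
t: 3.25
position: [0.4524, 0.0452, 0.0956]
eef_rot: [[0.566, 0.807, 0.17], [0.097, 0.139, -0.985], [-0.819, 0.574, 0.001]]
contact_force: [5.8, -12.4, -2.5]
gripper_width: -0.001
```

Call:
send_rows:
  plan: "0 0 -0.001 0 0 0; 0 0 -0.002 0 0 0; 0 0 -0.002 0 0 0"

```text
t: 3.5
position: [0.4524, 0.0453, 0.0956]
eef_rot: [[0.568, 0.806, 0.169], [0.093, 0.141, -0.986], [-0.818, 0.575, 0.005]]
contact_force: [3.9, -14.8, -1.8]
gripper_width: -0.006
```

Run:
```python
from h import *
s=bot.read_state(); print(s["t"],w2c(s["position"]).round(1),np.round(s["contact_force"],1))
p=bot.camera("wrist"); cv2.imwrite("pics/w3.png",p["color"]); k=w2c(world(p,st=s)).reshape(-1,3)
j=(k[:,0]<-127)&(k[:,0]>-165)&(abs(k[:,1]-85)<22)&(k[:,2]>74)&(k[:,2]<100); print("thumb",j.sum(),np.percentile(k[j],[3,50,97],axis=0).round(1) if j.sum() else 0)
```

```text
3.5 [-151.9   70.3   95.6] [  3.9 -14.8  -1.8]
thumb 2203 [[-162.1   76.7   75.7]
 [-145.9   85.9   90.2]
 [-128.2   92.8   98.6]]
```

View pics/w3.png

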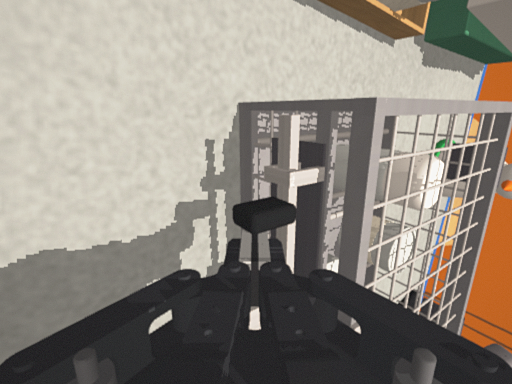

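The thumb is at (265,215), pushed across. Travel ended at y 70 with 15 N against the stop, so the tab is fully aside. Next I'll go to the latch.

```bash
python3 st.py '[((-152,64,95),ori(35)),((-186,60,142),ori(35)),((-180,-44,142),ori(35)),((-175.9,-44,114),ori(35)),((-141.4,-44,64.9),ori(35))]'
```

```text
3.55 cage [-152.    70.3   95.6] F [  3.1 -14.2  -1.7] w 0.003 J [ -6.  -30.4 146.5  17.3  30.9 -28.1]
[ 0.001 -0.     0.006] [-0.     0.006 -0.002] deg 0.4
[-0.057 -0.001  0.011] [-0.     0.006 -0.002] deg 0.4
[-0.053  0.004  0.115] [-0.     0.006 -0.002] deg 0.4
[-0.028 -0.009  0.114] [-0.     0.006 -0.002] deg 0.4
[ 0.032 -0.009  0.114] [-0.     0.006 -0.002] deg 0.4
```

Call:
send_rows:
  plan: "0 0 0.008 0 0 0; -0.04 0 0.011 0 0 0; -0.057 -0.001 0.04 0 0 0; -0.055 0.004 0.078 0 0 0; -0.053 0.004 0.115 0 0 0"
  hand: 0.028

```text
t: 3.97
position: [0.4454, -0.0732, 0.1451]
eef_rot: [[0.572, 0.802, 0.171], [0.094, 0.143, -0.985], [-0.815, 0.579, 0.006]]
contact_force: [0.8, -0.2, 0.6]
gripper_width: 0.329
```

Call:
send_rows:
  plan: "0.015 -0.008 0 0 0 0; 0.025 -0.013 0 0 0 0; 0.025 -0.013 0 0 0 0"

```text
t: 4.22
position: [0.4458, -0.0712, 0.1093]
eef_rot: [[0.56, 0.811, 0.168], [0.098, 0.136, -0.986], [-0.823, 0.568, -0.003]]
contact_force: [-0.1, 0.2, -1.6]
gripper_width: 0.327
```

Run:
```python
from h import *
s=bot.read_state(); print(s["t"],w2c(s["position"]).round(1),np.round(s["contact_force"],1),s["gripper_width"]*85.4, np.round(s["joint_pos"],1))
p=bot.camera("wrist"); cv2.imwrite("pics/w4.png",p["color"]); k=w2c(world(p,st=s)).reshape(-1,3)
j=(k[:,0]<-120)&(k[:,0]>-165)&(k[:,1]<-15)&(k[:,1]>-70)&(k[:,2]>45)&(k[:,2]<75); print("bar",j.sum(),np.percentile(k[j],[3,50,97],axis=0).round(1) if j.sum() else 0)
rows([((-141.4,-44,64.9),ori(35))])
```

```text
4.2167 [-178.5  -43.4  109.3] [-0.1  0.2 -1.6] 27.94160286622183 [-27.4 -30.1 144.8  31.7  41.1 -56.7]
bar 1067 [[-143.2  -59.1   58.5]
 [-140.5  -37.    64.7]
 [-133.8  -16.4   66.6]]
[0.058 0.005 0.001] [-0.004 -0.     0.005] deg 0.4
```

View pics/w4.png

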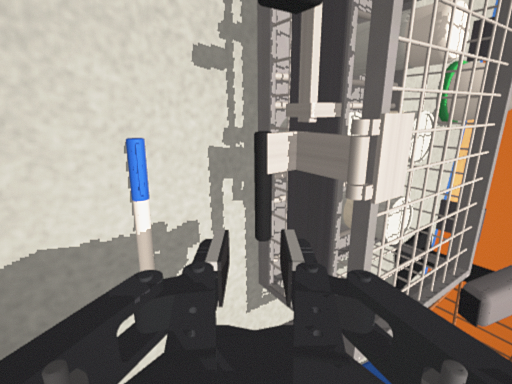

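The bar is at column 263 between the jaws (midline 256), and its measured position matches nominal. Advancing onto it.

Call:
send_rows:
  plan: "0.01 0.005 0.001 0 0 0; 0.025 0.005 0.001 0 0 0; 0.04 0.005 0.001 0 0 0; 0.058 0.005 0.001 0 0 0; 0.058 0.005 0.001 0 0 0"

```text
t: 4.68
position: [0.483, -0.0634, 0.0639]
eef_rot: [[0.559, 0.811, 0.172], [0.101, 0.14, -0.985], [-0.823, 0.568, -0.003]]
contact_force: [-0.8, 1.0, 0.8]
gripper_width: 0.328
```

Call:
send_rows:
  plan: "0 0 0 0 0 0; 0 0 0 0 0 0; 0 0 0 0 0 0; 0 0 0 0 0 0"
  hand: 0.005
  force: 30

```text
t: 5.02
position: [0.4824, -0.0643, 0.0658]
eef_rot: [[0.563, 0.809, 0.17], [0.099, 0.139, -0.985], [-0.821, 0.571, -0.002]]
contact_force: [0.2, 3.3, 0.1]
gripper_width: 0.124
```

```bash
cat > arc.py <<'E'
from h import *
s=bot.read_state(); P=w2c(s["position"]); print(s["t"],P.round(1),np.round(s["contact_force"],1),s["gripper_width"]*85.4, np.round(s["joint_pos"],1))
# arc relative to current position: bar point = nominal, TCP offset fixed
H=np.array([-112,114]); b=np.array([-138,60])-H
out=[]
for f in [.2,.4,.6,.8,1.0,1.2,1.38]:
    c,sn=np.cos(-f),np.sin(-f); d=np.array([[c,-sn],[sn,c]])@b-b; out.append((P+[d[0],0,d[1]],np.array(s["eef_rot"])))
rows(out)
E
python3 arc.py
```

```text
5.0167 [-141.3  -42.8   65.8] [0.2 3.3 0.1] 10.58933514642067 [-23.7 -18.  141.9  37.3  31.5 -61.4]
[-0.011 -0.005  0.   ] [0. 0. 0.] deg 0.0
[-0.023 -0.007  0.   ] [0. 0. 0.] deg 0.0
[-0.035 -0.008 -0.   ] [0. 0. 0.] deg 0.0
[-0.046 -0.005 -0.   ] [0. 0. 0.] deg 0.0
[-0.057 -0.001 -0.   ] [0. 0. 0.] deg 0.0
[-0.067  0.006 -0.   ] [0. 0. 0.] deg 0.0
[-0.075  0.013 -0.   ] [0. 0. 0.] deg 0.0
```

Call:
send_rows:
  plan: "-0.006 -0.003 0 0 0 0; -0.011 -0.005 0 0 0 0; -0.017 -0.006 0 0 0 0; -0.023 -0.007 0 0 0 0; -0.035 -0.008 0 0 0 0"

```text
t: 5.43
position: [0.4562, -0.069, 0.0901]
eef_rot: [[0.563, 0.809, 0.169], [0.099, 0.137, -0.986], [-0.821, 0.572, -0.003]]
contact_force: [8.0, 7.3, 2.1]
gripper_width: 0.119
```

Call:
send_rows:
  plan: "-0.006 0.001 0 0 0 0; -0.011 0.003 0 0 0 0; -0.022 0.007 0 0 0 0; -0.032 0.014 0 0 0 0; -0.039 0.02 0 0 0 0"

```text
t: 5.85
position: [0.4471, -0.0705, 0.1297]
eef_rot: [[0.555, 0.814, 0.172], [0.097, 0.142, -0.985], [-0.826, 0.563, -0.0]]
contact_force: [-13.0, -6.9, -4.7]
gripper_width: 0.121
```

Run:
```python
from h import *
s=bot.read_state(); print(s["t"],w2c(s["position"]).round(1),np.round(s["contact_force"],1),s["gripper_width"]*85.4, np.round(s["joint_pos"],1))
P=w2c(s["position"]); Q=np.array(s["eef_rot"])
# bar at stop nominal (-170,129.6); bar = TCP+6a -> rotate about lid hinge
H=np.array([100,114]); b=P[[0,2]]+6*np.array([.574,-.819])-H; print("bar",b+H)
out=[]
for f in [.1,.2,.3,.4,.5,.6,.7,.8,.9,1.0,1.02]:
    c,sn=np.cos(-f),np.sin(-f); d=np.array([[c,-sn],[sn,c]])@b-b; out.append((P+[d[0],0,d[1]],Q))
rows(out)
```

```text
5.85 [-177.1  -42.9  129.7] [-13.   -6.9  -4.7] 10.30080479530216 [-27.  -32.  143.6  29.3  43.7 -53.9]
bar [-173.67662525  124.78769014]
[-0.021  0.017 -0.   ] [0. 0. 0.] deg 0.0
[-0.04   0.037 -0.   ] [0. 0. 0.] deg 0.0
[-0.058  0.058 -0.   ] [0. 0. 0.] deg 0.0
[-0.073  0.081 -0.   ] [0. 0. 0.] deg 0.0
[-0.086  0.105 -0.   ] [0. 0. 0.] deg 0.0
[-0.096  0.13  -0.   ] [0. 0. 0.] deg 0.0
[-0.103  0.157 -0.   ] [0. 0. 0.] deg 0.0
[-0.108  0.184 -0.   ] [0. 0. 0.] deg 0.0
[-0.111  0.211 -0.   ] [0. 0. 0.] deg 0.0
[-0.11   0.238 -0.   ] [0. 0. 0.] deg 0.0
[-0.11   0.244 -0.   ] [0. 0. 0.] deg 0.0
```

Call:
send_rows:
  plan: "-0.008 0.007 0 0 0 0; -0.021 0.017 0 0 0 0; -0.04 0.037 0 0 0 0; -0.058 0.058 0 0 0 0; -0.073 0.081 0 0 0 0"

```text
t: 6.27
position: [0.4717, -0.0664, 0.2361]
eef_rot: [[0.554, 0.815, 0.17], [0.098, 0.139, -0.985], [-0.827, 0.562, -0.002]]
contact_force: [-9.6, 1.4, -0.8]
gripper_width: 0.126
```

```bash
cat > lid.py <<'E'
from h import *
s=bot.read_state(); print(s["t"],w2c(s["position"]).round(1),np.round(s["contact_force"],1),s["gripper_width"]*85.4, np.round(s["joint_pos"],1))
P=w2c(s["position"]); Q=np.array(s["eef_rot"]); H=np.array([100,114]); b=P[[0,2]]+6*np.array([.574,-.819])-H
print("r",np.linalg.norm(b),"lid",np.arctan2(16,-270)-np.arctan2(b[1],b[0]))
for f in [.1,.2,.3,.4,.5,.6,.65]:
    c,sn=np.cos(-f),np.sin(-f); d=np.array([[c,-sn],[sn,c]])@b-b; rows([(P+[d[0],0,d[1]],Q)])
E
python3 lid.py
```

```text
6.2667 [-152.2  -43.1  236.1] [-9.6  1.4 -0.8] 10.762864087799397 [-24.5 -34.9 134.7  23.4  53.4 -43.9]
r 274.9588752461819 lid 0.380973220021668
[-0.013  0.024 -0.   ] [0. 0. 0.] deg 0.0
[-0.023  0.05  -0.   ] [0. 0. 0.] deg 0.0
[-0.031  0.076 -0.   ] [0. 0. 0.] deg 0.0
[-0.036  0.103 -0.   ] [0. 0. 0.] deg 0.0
[-0.038  0.131 -0.   ] [0. 0. 0.] deg 0.0
[-0.038  0.158 -0.   ] [0. 0. 0.] deg 0.0
[-0.036  0.172 -0.001] [0. 0. 0.] deg 0.0
```

Call:
send_rows:
  plan: "-0.013 0.024 0 0 0 0; -0.022 0.05 0 0 0 0; -0.029 0.076 0 0 0 0; -0.034 0.103 0 0 0 0; -0.035 0.131 0 0 0 0"

```text
t: 6.68
position: [0.5597, -0.0517, 0.3438]
eef_rot: [[0.557, 0.812, 0.171], [0.097, 0.141, -0.985], [-0.825, 0.566, 0.0]]
contact_force: [-22.9, -2.4, 18.0]
gripper_width: 0.12
```

```bash
python3 lid.py
```

```text
6.6833 [-62.9 -43.8 343.8] [-22.9  -2.4  18. ] 10.221300254482385 [-17.7 -24.7 118.1  18.2  56.6 -33.5]
r 275.68500226294526 lid 0.8947757297861569
[ 0.001  0.028 -0.   ] [0. 0. 0.] deg 0.0
[ 0.005  0.055 -0.   ] [0. 0. 0.] deg 0.0
[ 0.011  0.082 -0.   ] [0. 0. 0.] deg 0.0
[ 0.02   0.108 -0.   ] [0. 0. 0.] deg 0.0
[ 0.032  0.133 -0.   ] [0. 0. 0.] deg 0.0
[ 0.046  0.156 -0.   ] [0. 0. 0.] deg 0.0
[ 0.054  0.168 -0.   ] [0. 0. 0.] deg 0.0
```

Call:
send_rows:
  plan: "-0.004 0.008 0 0 0 0; -0.004 0.016 0 0 0 0; -0.004 0.024 0 0 0 0; -0.003 0.03 0 0 0 0; -0.003 0.03 0 0 0 0"

```text
t: 7.1
position: [0.5829, -0.0477, 0.3609]
eef_rot: [[0.557, 0.812, 0.171], [0.098, 0.14, -0.985], [-0.824, 0.566, -0.002]]
contact_force: [-11.4, 0.1, 2.3]
gripper_width: 0.123
```

```bash
python3 lid.py|head -2
python3 - <<'E'
from h import *
p=bot.camera("side"); np.savez("side2.npz",**p); cv2.imwrite("pics/s2.png",p["color"]); k=w2c(world(p)).reshape(-1,3)
# lid plane: points in x-z section, y 20..140
j=(k[:,2]>135)&(k[:,2]<300)&(k[:,0]>-80)&(k[:,0]<130)&(k[:,1]>-146)&(k[:,1]<146)
a=k[j]; ang=np.arctan2(a[:,2]-114,100-a[:,0]); print(j.sum(),np.percentile(ang,[10,25,50,75,90]).round(3))
E
```

```text
7.1 [-39.4 -43.8 360.9] [-11.4   0.1   2.3] 10.500826611224097 [-16.3 -21.8 114.4  17.4  57.  -31.7]
r 277.6016323472736 lid 0.9996594371117764
1180 [0.947 0.968 0.983 1.    1.018]
```

View pics/s2.png

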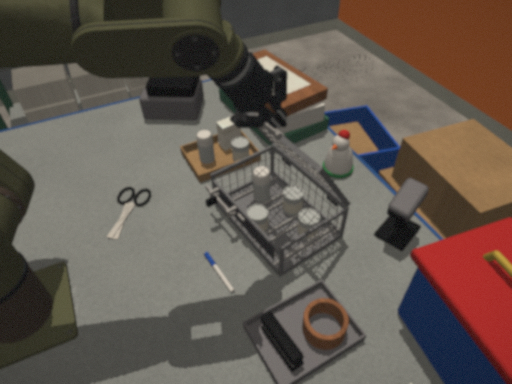

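The lid reads about 0.98–1.0 rad, and the cage contents at image centre stand undisturbed. One small nudge against the stop, then release.

Call:
send_rows:
  plan: "0 0.004 0 0 0 0; 0 0.004 0 0 0 0; 0 0.001 0 0 0 0"

```text
t: 7.4
position: [0.5827, -0.0478, 0.3609]
eef_rot: [[0.556, 0.813, 0.17], [0.098, 0.14, -0.985], [-0.825, 0.565, -0.002]]
contact_force: [-8.5, 2.0, 2.7]
gripper_width: 0.122
```

Call:
send_rows:
  plan: "0 0 0 0 0 0; 0 0 0 0 0 0; 0 0 0 0 0 0; -0.02 0 0 0 0 0; -0.05 0 0 0 0 0"
  hand: 0.03

```text
t: 7.82
position: [0.5562, -0.0521, 0.3995]
eef_rot: [[0.556, 0.813, 0.17], [0.1, 0.138, -0.985], [-0.825, 0.565, -0.005]]
contact_force: [0.3, -0.5, -0.1]
gripper_width: 0.356
```

```bash
python3 st.py '[((-130,-43,440),ori(35)),((-130,86,380),ori(35)),((-130,86,300),ori(35,90)),((-130,86,300),ori(35,-90))]'
```

```text
7.82 cage [-66.4 -43.6 399.5] F [ 0.3 -0.5 -0.1] w 0.356 J [-18.  -25.8 113.7  17.6  62.2 -31.8]
[-0.069 -0.03  -0.001] [-0.004 -0.003  0.01 ] deg 0.6
[-0.019 -0.064 -0.129] [-0.004 -0.003  0.01 ] deg 0.6
[ 0.047 -0.109 -0.129] [1.567 0.006 0.01 ] deg 89.8
[ 0.047 -0.109 -0.129] [-1.575 -0.01   0.006] deg 90.2
```

Call:
send_rows:
  plan: "-0.04 -0.02 0 0 0 0; -0.06 -0.03 -0.02 0.12 0 0; -0.05 -0.045 -0.05 0.24 0 0; -0.035 -0.055 -0.09 0.36 0 0; -0.02 -0.064 -0.129 0.48 0 0"
  hand: 0.064

```text
t: 8.23
position: [0.4747, 0.0441, 0.3936]
eef_rot: [[0.565, 0.803, -0.19], [0.096, -0.292, -0.951], [-0.82, 0.519, -0.242]]
contact_force: [1.0, -0.9, -0.3]
gripper_width: 0.749
```

```bash
python3 st.py '[((-130,86,300),ori(35,90))]'
```

```text
8.23 cage [-130.2   65.2  393.6] F [ 1.  -0.9 -0.3] w 0.749 J [ -6.  -39.5 122.6  10.   63.3   7.6]
[ 0.077 -0.057  0.004] [ 1.131e+00  2.000e-03 -1.000e-03] deg 64.8
```

Call:
send_rows:
  plan: "0.015 -0.011 0 0.12 0 0; 0.03 -0.02 0 0.24 0 0; 0.045 -0.03 0 0.36 0 0; 0.06 -0.045 0 0.48 0 0; 0.077 -0.057 0.004 0.6 0 0"

```text
t: 8.65
position: [0.4717, 0.0646, 0.2989]
eef_rot: [[0.563, 0.558, -0.61], [0.099, -0.777, -0.621], [-0.821, 0.289, -0.493]]
contact_force: [0.1, 0.1, -0.8]
gripper_width: 0.75
```

Call:
send_rows:
  plan: "0 0 0 0.12 0 0; 0 0 0 0.24 0 0; 0 0 0 0.36 0 0; 0 0 0 0.48 0 0; 0 0 0 0.53 0 0"

```text
t: 9.07
position: [0.4718, 0.0638, 0.2991]
eef_rot: [[0.562, 0.174, -0.809], [0.098, -0.985, -0.143], [-0.821, 0.001, -0.57]]
contact_force: [-0.1, -0.4, 0.1]
gripper_width: 0.746
```

```bash
cat > cans.py <<'E'
from h import *
def cap(name,x0,y0,tol,zlo,zhi,st=None,p=None):
    s=bot.read_state(); p=bot.camera(name); k=w2c(world(p,st=s)).reshape(-1,3); col=p["color"].reshape(-1,3).astype(int)
    j=(k[:,2]>zlo)&(k[:,2]<zhi)&(abs(k[:,1]-y0)<tol)&(abs(k[:,0]-x0)<tol)
    if j.sum()<10: print(name,"none"); return p
    a=k[j]; c,r=cv2.minEnclosingCircle(a[:,:2].astype(np.float32)); print(name,j.sum(),"med",np.median(a,0).round(1),"circ",np.round(c,1),round(r,1)); return p
E
python3 - <<'E'
from cans import *
for n in ["scene","side","wrist"]:
    p=cap(n,15,86,40,90,108)
cv2.imwrite("pics/w5.png",p["color"])
import subprocess
rows([((-130,86,300),ori(35,90)),((-90,86,200),ori(35,90)),((-45,86,168),ori(35,90)),((15,86,83),ori(35,90))])
s=bot.read_state();print(s["t"],w2c(s["position"]),np.round(s["joint_pos"],1),s["gripper_width"]*85.4)
E
```

```text
scene 172 med [23.4 81.4 98.4] circ [20.8 83.3] 22.5
side 196 med [ 8.8 80.3 99.9] circ [10.5 83.7] 22.4
wrist 870 med [ 11.2  85.4 100.6] circ [14.4 85.4] 22.7
[-0.001 -0.001 -0.   ] [ 0.008  0.004 -0.   ] deg 0.5
[ 0.104 -0.001  0.024] [ 0.008  0.004 -0.   ] deg 0.5
[ 0.156 -0.001  0.005] [ 0.008  0.004 -0.   ] deg 0.5
[ 0.26  -0.001  0.004] [ 0.008  0.004 -0.   ] deg 0.5
9.2167 [-129.74019175   85.18066932  299.00412692] [ -2.6 -39.1 131.2   8.8  54.2  74. ] 64.21572084547967
```

View pics/w5.png

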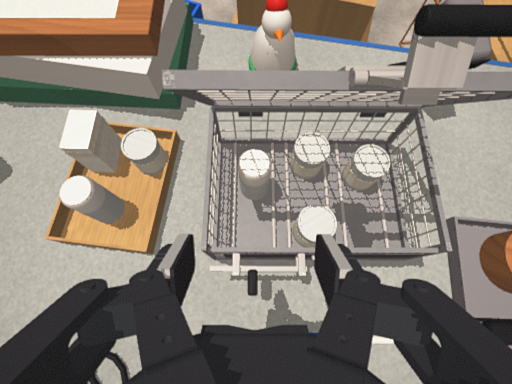

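The view shows the raised lid, the old can at (254,175) in the left row, the tab slid aside at (252,282), and the new can in the tray at (80,195). The straight path along the tool axis to the old can is clear.

Call:
send_rows:
  plan: "0.04 0 0.001 0.008 0.004 0; 0.08 0 0.001 0.008 0.004 0; 0.12 0 0.002 0.008 0.004 0; 0.15 0 0.003 0.008 0.004 0; 0.18 0 0.003 0.008 0.004 0"
  hand: 0.06

```text
t: 9.63
position: [0.5704, 0.0812, 0.1468]
eef_rot: [[0.563, 0.172, -0.808], [0.098, -0.985, -0.142], [-0.82, 0.0, -0.572]]
contact_force: [0.3, -0.4, 0.1]
gripper_width: 0.703
```

```bash
python3 st.py '[((14.5,85,84),ori(35,90))]'
```

```text
9.63 cage [-29.5  85.3 146.8] F [ 0.3 -0.4  0.1] w 0.703 J [  0.3 -13.7 129.5  11.   30.1  72.6]
[ 0.077  0.    -0.   ] [0.    0.002 0.   ] deg 0.1
```

Call:
send_rows:
  plan: "0.015 0 0 0 0 0; 0.03 0 0 0 0 0; 0.03 0 0 0 0 0"

```text
t: 9.88
position: [0.5863, 0.0841, 0.1207]
eef_rot: [[0.559, 0.172, -0.811], [0.099, -0.985, -0.141], [-0.823, -0.001, -0.568]]
contact_force: [-0.9, -0.0, -0.5]
gripper_width: 0.7
```

```bash
python3 st.py '[((14.5,85,84),ori(35,90))]'
```

```text
9.88 cage [-13.4  85.5 120.7] F [-0.9 -0.  -0.5] w 0.7 J [  0.7  -8.8 128.3  11.8  26.8  71.8]
[ 0.046  0.001 -0.002] [-0.     0.007  0.001] deg 0.4
```

Call:
send_rows:
  plan: "0.015 0 -0.001 0 0 0; 0.03 0 -0.002 0 0 0; 0.046 0 -0.002 0 0 0; 0.046 0 -0.002 0 0 0"

```text
t: 10.22
position: [0.6161, 0.0889, 0.0885]
eef_rot: [[0.566, 0.171, -0.807], [0.099, -0.985, -0.14], [-0.819, -0.0, -0.574]]
contact_force: [0.0, -0.4, 2.1]
gripper_width: 0.698
```

```bash
python3 st.py '[((14.5,85,84),ori(35,90))]'
```

```text
10.22 cage [16.8 85.  88.5] F [ 0.  -0.4  2.1] w 0.698 J [  1.2  -1.7 125.5  13.4  21.9  70.4]
[0.002 0.    0.004] [-0.001 -0.001 -0.   ] deg 0.1
```

Call:
send_rows:
  plan: "0.002 0 0.003 0 0 0; 0.002 0 0.003 0 0 0; 0.002 0 0.003 0 0 0; 0.002 0 0.003 0 0 0; 0.002 0 0.003 0 0 0"
  hand: 0.036
  force: 25

```text
t: 10.63
position: [0.6147, 0.0886, 0.0868]
eef_rot: [[0.568, 0.171, -0.805], [0.098, -0.985, -0.14], [-0.817, 0.001, -0.576]]
contact_force: [1.9, -0.1, 6.7]
gripper_width: 0.527
```

```bash
python3 -c "
from cans import *
for n in ['scene','side']: cap(n,15,86,30,90,108)
"; python3 st.py
python3 - <<'E'
from h import *
s=bot.read_state(); P=w2c(s["position"]);Q=np.array(s["eef_rot"])
rows([(P+d,Q) for d in np.array([[0,0,2.5],[-20,0,2.5],[-40,0,2.5],[-60,0,2.5],[-75,0,2.5],[-81,0,2.5],[-81,0,0]])])
E
```

```text
scene 234 med [22.3 85.6 98.8] circ [11.9 84.2] 31.9
side 49 med [ 23.9  79.5 100.4] circ [11.  83.6] 22.3
10.73 cage [15.4 85.  86.8] F [1.8 1.  5.9] w 0.532 J [  1.2  -1.7 125.8  13.6  21.5  70.2]
[-0.002  0.    -0.001] [0. 0. 0.] deg 0.0
[-0.014  0.     0.015] [0. 0. 0.] deg 0.0
[-0.025  0.     0.031] [0. 0. 0.] deg 0.0
[-0.037  0.     0.048] [0. 0. 0.] deg 0.0
[-0.045  0.     0.06 ] [0. 0. 0.] deg 0.0
[-0.049  0.     0.065] [0. 0. 0.] deg 0.0
[-0.047  0.     0.066] [0. 0. 0.] deg 0.0
```

Call:
send_rows:
  plan: "-0.002 0 -0.001 0 0 0; -0.003 0 -0.002 0 0 0; -0.009 0 0.006 0 0 0; -0.015 0 0.015 0 0 0; -0.021 0 0.024 0 0 0"

```text
t: 11.15
position: [0.5804, 0.0831, 0.0869]
eef_rot: [[0.563, 0.172, -0.809], [0.099, -0.985, -0.14], [-0.821, -0.001, -0.571]]
contact_force: [1.6, -0.1, 1.2]
gripper_width: 0.526
```

```bash
python3 st.py
python3 - <<'E'
from h import *
s=bot.read_state(); P=w2c(s["position"]);Q=np.array(s["eef_rot"]); dx=-66-P[0]
print(dx,P[2]); rows([(np.array([x,85,P[2]]),Q) for x in (-40,-60,-66)])
E
```

```text
11.15 cage [-19.4  85.5  86.9] F [ 1.6 -0.1  1.2] w 0.526 J [  0.5  -6.3 130.   14.1  22.4  69.2]
-46.590939413645216 86.87401838539469
[-0.012  0.001  0.017] [0. 0. 0.] deg 0.0
[-0.023  0.001  0.033] [0. 0. 0.] deg 0.0
[-0.027  0.001  0.038] [0. 0. 0.] deg 0.0
```

Call:
send_rows:
  plan: "-0.006 0 0.008 0 0 0; -0.012 0.001 0.017 0 0 0; -0.018 0.001 0.025 0 0 0; -0.023 0.001 0.033 0 0 0; -0.027 0.001 0.038 0 0 0"

```text
t: 11.57
position: [0.5341, 0.0741, 0.087]
eef_rot: [[0.562, 0.171, -0.809], [0.099, -0.985, -0.14], [-0.821, -0.001, -0.571]]
contact_force: [0.9, 0.2, -1.6]
gripper_width: 0.531
```

```bash
python3 -c "
from cans import *
for n in ['scene','side']: p=cap(n,-66,86,30,92,108)
cv2.imwrite('pics/s3.png',p['color'][120:290,180:380].repeat(3,0).repeat(3,1))
"; python3 st.py
```

```text
scene 195 med [-60.4  84.2  98.6] circ [-71.   85.2] 31.8
side 63 med [-60.7  80.4 101.1] circ [-62.5  85.2] 28.9
11.67 cage [-66.2  84.6  87.3] F [ 0.  -0.5 -1.3] w 0.532 J [ -0.7 -13.3 135.9  15.1  23.8  67.4]
```

View pics/s3.png

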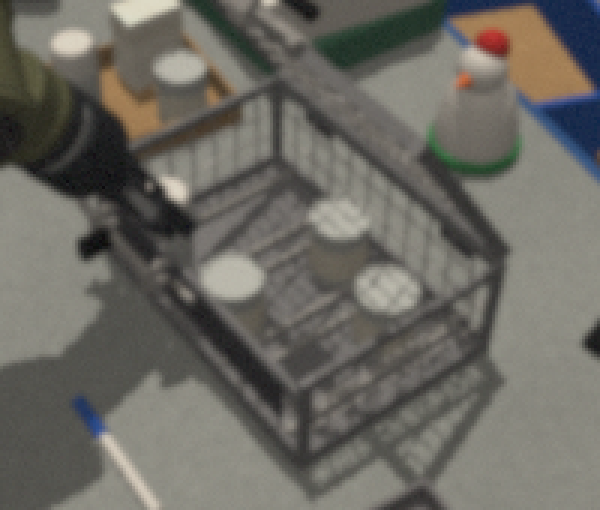

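The can (image (175,190)) is at the front of its row in the fingers and held about a millimetre up. Lowering it onto the floor and releasing.

Call:
send_rows:
  plan: "0.0008 0 0.0006 0 0 0; 0.0016 0 0.0012 0 0 0; 0.0025 0 0.0018 0 0 0; 0.0025 0 0.0018 0 0 0"

```text
t: 12.0
position: [0.5378, 0.0744, 0.0868]
eef_rot: [[0.567, 0.171, -0.806], [0.099, -0.985, -0.14], [-0.818, -0.001, -0.575]]
contact_force: [-1.2, 1.6, 5.3]
gripper_width: 0.531
```

```bash
python3 st.py
```

```text
12.0 cage [-62.8  84.3  86.8] F [-1.2  1.6  5.3] w 0.531 J [ -0.7 -12.8 135.6  15.4  23.3  67.2]
```

Call:
send_rows:
  plan: "-0.0015 0 0.001 0 0 0; -0.0025 0 0.002 0 0 0; -0.0025 0 0.002 0 0 0"

```text
t: 12.25
position: [0.5339, 0.0736, 0.0868]
eef_rot: [[0.566, 0.171, -0.807], [0.098, -0.985, -0.14], [-0.819, -0.0, -0.574]]
contact_force: [1.4, -0.6, 3.4]
gripper_width: 0.53
```

```bash
python3 st.py
```

```text
12.25 cage [-66.9  84.2  86.8] F [ 1.4 -0.6  3.4] w 0.53 J [ -0.8 -13.5 136.1  15.4  23.6  67.1]
```

Call:
send_rows:
  plan: "0 0 0 0 0 0; 0 0 0 0 0 0; 0 0 0 0 0 0; -0.01 0 0 0 0 0; -0.03 0 0 0 0 0"
  hand: 0.06

```text
t: 12.67
position: [0.5144, 0.0705, 0.1077]
eef_rot: [[0.558, 0.171, -0.812], [0.099, -0.985, -0.14], [-0.824, -0.002, -0.567]]
contact_force: [-0.2, -0.2, -0.1]
gripper_width: 0.703
```

Call:
send_rows:
  plan: "-0.04 0 0 0 0 0; -0.08 0 0 0 0 0; -0.12 0 0 0 0 0; -0.15 0 0 0 0 0; -0.15 0 0 0 0 0"

```text
t: 13.08
position: [0.4319, 0.0555, 0.241]
eef_rot: [[0.574, 0.171, -0.801], [0.097, -0.985, -0.14], [-0.813, 0.002, -0.582]]
contact_force: [0.9, -0.7, 0.8]
gripper_width: 0.702
```

Run:
```python
from cans import *
for n in ["scene","side"]: cap(n,-66,86,30,92,108)
p=cap("wrist",-66,86,30,92,108); s=bot.read_state()
print(s["t"],w2c(s["position"]).round(1),np.round(s["joint_pos"],1))
# new can in cage coords
g=np.array([.538,.3045,.0])  # world
N=w2c(g); print("new approx",N)
for n in ["scene","side"]: cap(n,N[0],N[1],35,88,110)
rows([((N[0]-85,N[1],205),ori(35,90))])
```

```text
scene 146 med [-57.3  81.   98.4] circ [-69.5  79.1] 29.1
side 197 med [-74.   79.7 100.3] circ [-71.6  83.2] 22.2
wrist 1373 med [-71.8  84.3 100.6] circ [-79.1  85.4] 33.5
13.2333 [-171.1   84.4  232.6] [ -4.6 -45.7 140.7  10.6  51.5  71.4]
new approx [-23.09116364 310.89954674   0.        ]
scene 167 med [-16.6 308.5  96.1] circ [-19.  309.3] 23.0
side 146 med [-29.9 306.   97.5] circ [-26.7 312.4] 23.2
[ 0.057 -0.226 -0.037] [-0.001  0.006  0.001] deg 0.4
```

Call:
send_rows:
  plan: "0.015 -0.04 -0.008 0 0 0; 0.03 -0.08 -0.016 0 0 0; 0.04 -0.12 -0.024 0 0 0; 0.05 -0.16 -0.03 0 0 0; 0.057 -0.2 -0.037 0 0 0"

```text
t: 13.75
position: [0.458, 0.2623, 0.2042]
eef_rot: [[0.56, 0.172, -0.811], [0.097, -0.985, -0.142], [-0.823, 0.001, -0.568]]
contact_force: [1.5, -1.6, 0.5]
gripper_width: 0.699
```

Call:
send_rows:
  plan: "0 -0.026 0 0 0 0; 0 -0.026 0 0 0 0; 0 -0.026 0 0 0 0"

```text
t: 14.0
position: [0.4534, 0.2873, 0.2048]
eef_rot: [[0.559, 0.175, -0.811], [0.098, -0.985, -0.145], [-0.823, 0.002, -0.567]]
contact_force: [-0.1, -1.3, -0.4]
gripper_width: 0.7
```

Run:
```python
from cans import *
p=cap("wrist",-23,311,35,88,110); cv2.imwrite("pics/w6.png",p["color"]); s=bot.read_state()
for n in ["scene","side"]: cap(n,-23,311,35,88,110)
print(s["t"],w2c(s["position"]).round(1),np.round(s["joint_pos"],1))
rows([((-23-38,311,85+54),ori(35,90)),((-23,311,85),ori(35,90))])
```

```text
wrist 1701 med [-27.4 312.6  98.6] circ [-24.5 313.2] 22.7
scene 172 med [-16.6 308.5  95.8] circ [-19.3 310.3] 22.3
side 151 med [-30.3 305.5  97.9] circ [-29.  310.2] 23.1
14.05 [-109.2  307.3  205.2] [ 32.5 -22.  129.6 -19.3  41.5 123.5]
[ 0.083 -0.005 -0.001] [-0.001  0.004 -0.001] deg 0.3
[ 0.149 -0.005 -0.001] [-0.001  0.004 -0.001] deg 0.3
```

View pics/w6.png

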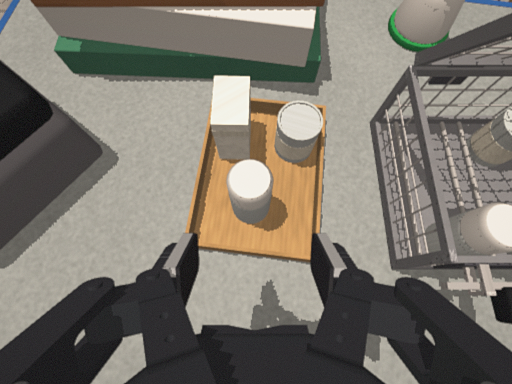

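The new can is at (250,180) with free space on both sides, and it measures cage (-24, 312). Advancing to grip it.

Call:
send_rows:
  plan: "0.035 -0.006 0 0 0 0; 0.07 -0.0065 0 0 0 0; 0.1 -0.0065 0 0 0 0; 0.12 -0.0065 0 0 0 0; 0.135 -0.0065 0 0 0 0"

```text
t: 14.57
position: [0.5301, 0.3033, 0.0949]
eef_rot: [[0.562, 0.168, -0.81], [0.095, -0.986, -0.138], [-0.822, 0.0, -0.57]]
contact_force: [-0.4, -1.2, -0.6]
gripper_width: 0.703
```

```bash
python3 st.py '[((-24,312.5,86),ori(35,90))]'
```

```text
14.57 cage [-31.1 311.1  94.9] F [-0.4 -1.2 -0.6] w 0.703 J [ 29.4  -2.3 125.3 -25.9  26.2 129.9]
[ 0.011 -0.001 -0.001] [-0.003  0.004 -0.003] deg 0.3
```

Call:
send_rows:
  plan: "0.006 -0.001 -0.001 0 0 0; 0.011 -0.001 -0.001 0 0 0; 0.011 -0.001 -0.001 0 0 0"

```text
t: 14.82
position: [0.5369, 0.307, 0.0889]
eef_rot: [[0.564, 0.17, -0.808], [0.097, -0.985, -0.139], [-0.82, -0.0, -0.572]]
contact_force: [-0.5, 0.2, 0.3]
gripper_width: 0.703
```

Call:
send_rows:
  plan: "0 0 0 0 0 0; 0 0 0 0 0 0; 0 0 0 0 0 0; 0 0 0 0 0 0; 0 0 0 0 0 0"
  hand: 0.036
  force: 30

```text
t: 15.23
position: [0.5369, 0.3081, 0.0904]
eef_rot: [[0.565, 0.172, -0.807], [0.099, -0.985, -0.14], [-0.819, -0.001, -0.574]]
contact_force: [-0.9, -2.9, 3.0]
gripper_width: 0.527
```

```bash
python3 st.py '[((-30,312.5,200),ori(35,90))]'
```

```text
15.23 cage [-23.6 314.6  90.4] F [-0.9 -2.9  3. ] w 0.527 J [ 29.4  -0.8 124.5 -26.6  25.3 130.6]
[-0.093  0.002 -0.058] [-0.001 -0.     0.   ] deg 0.0
```

Call:
send_rows:
  plan: "-0.01 0 -0.006 0 0 0; -0.035 0.001 -0.022 0 0 0; -0.06 0.002 -0.037 0 0 0; -0.085 0.002 -0.053 0 0 0; -0.105 0.002 -0.06 0 0 0"

```text
t: 15.65
position: [0.5267, 0.3047, 0.2137]
eef_rot: [[0.566, 0.172, -0.806], [0.101, -0.985, -0.139], [-0.818, -0.003, -0.575]]
contact_force: [1.3, 1.7, -1.2]
gripper_width: 0.528
```

```bash
python3 st.py '[((-40,312,214),ori(35,90)),((-45,85,214),ori(35,90)),((-14,84.5,170),ori(35,90)),((-14,84.5,93),ori(35,90))]'
```

```text
15.65 cage [-34.2 313.  213.7] F [ 1.3  1.7 -1.2] w 0.528 J [ 29.6 -12.2 121.4 -17.9  38.6 120.6]
[-0.004  0.001  0.005] [-0.002 -0.002  0.002] deg 0.2
[-0.007  0.228  0.008] [-0.002 -0.002  0.002] deg 0.2
[0.047 0.229 0.008] [-0.002 -0.002  0.002] deg 0.2
[0.11  0.229 0.053] [-0.002 -0.002  0.002] deg 0.2
```

Call:
send_rows:
  plan: "-0.006 0.03 0.006 0 0 0; -0.007 0.07 0.008 0 0 0; -0.007 0.11 0.008 0 0 0; -0.007 0.15 0.008 0 0 0; -0.007 0.19 0.008 0 0 0"

```text
t: 16.07
position: [0.5476, 0.1141, 0.2113]
eef_rot: [[0.564, 0.173, -0.807], [0.1, -0.985, -0.141], [-0.819, -0.001, -0.573]]
contact_force: [0.8, 0.2, -1.7]
gripper_width: 0.526
```

Call:
send_rows:
  plan: "0 0.025 0 0 0 0; 0 0.038 0 0 0 0; 0 0.038 0 0 0 0; 0 0.038 0 0 0 0"

```text
t: 16.4
position: [0.5545, 0.0771, 0.2108]
eef_rot: [[0.564, 0.17, -0.808], [0.098, -0.985, -0.139], [-0.82, -0.001, -0.572]]
contact_force: [0.2, 1.2, -1.3]
gripper_width: 0.531
```

```bash
python3 st.py '[((-14,84.5,170),ori(35,90)),((-14,84.5,110),ori(35,90)),((-14,84.5,93),ori(35,90))]'
python3 - <<'E'
from cans import *
for n in ["scene","side"]: cap(n,-45,85,45,190,240); p=cap(n,-68,85,24,92,108)
E
```

```text
16.4 cage [-45.9  84.  210.8] F [ 0.2  1.2 -1.3] w 0.531 J [ -0.2 -21.1 128.5   9.3  38.4  74.5]
[ 0.052 -0.    -0.003] [-0.002  0.002 -0.   ] deg 0.2
[ 0.101 -0.     0.031] [-0.002  0.002 -0.   ] deg 0.2
[ 0.115 -0.     0.041] [-0.002  0.002 -0.   ] deg 0.2
scene 487 med [-36.4  81.6 216.4] circ [-54.5  88.4] 45.7
scene 77 med [-51.7  73.4  97.4] circ [-61.1  82.3] 21.4
side 162 med [-53.   70.8 207.8] circ [-52.7  78.1] 31.6
side 194 med [-72.8  79.4 100.5] circ [-72.1  82.8] 21.9
```

Call:
send_rows:
  plan: "0.025 0 -0.002 0 0 0; 0.052 0 -0.003 0 0 0; 0.07 0 0.009 0 0 0; 0.09 0 0.023 0 0 0; 0.101 0 0.031 0 0 0"

```text
t: 17.02
position: [0.5851, 0.0846, 0.1066]
eef_rot: [[0.56, 0.174, -0.81], [0.1, -0.985, -0.142], [-0.823, -0.002, -0.569]]
contact_force: [-1.3, 0.3, -0.7]
gripper_width: 0.529
```

```bash
python3 st.py '[((-14,84.5,98),ori(35,90)),((-14,84.5,94),ori(35,90)),((-14,84.5,91),ori(35,90))]'
```

```text
17.02 cage [-14.6  86.2 106.6] F [-1.3  0.3 -0.7] w 0.529 J [  0.7  -7.6 128.9  12.7  25.   70.8]
[0.007 0.002 0.004] [0.    0.006 0.002] deg 0.4
[0.011 0.002 0.007] [0.    0.006 0.002] deg 0.4
[0.013 0.002 0.008] [0.    0.006 0.002] deg 0.4
```

Call:
send_rows:
  plan: "0.004 0.001 0.002 0 0 0; 0.007 0.001 0.004 0 0 0; 0.009 0.001 0.0055 0 0 0; 0.011 0.001 0.007 0 0 0; 0.011 0.001 0.007 0 0 0"

```text
t: 17.43
position: [0.5879, 0.0825, 0.098]
eef_rot: [[0.565, 0.172, -0.807], [0.099, -0.985, -0.14], [-0.819, -0.001, -0.574]]
contact_force: [-0.0, -0.5, -1.4]
gripper_width: 0.527
```

```bash
python3 st.py '[((-14,84.5,91),ori(35,90))]'
```

```text
17.43 cage [-12.1  83.6  98. ] F [-0.  -0.5 -1.4] w 0.527 J [  0.5  -6.5 128.9  13.7  23.5  69.7]
[ 0.005 -0.001  0.006] [-0.001 -0.     0.   ] deg 0.0
```

Call:
send_rows:
  plan: "0.0015 0 0.001 0 0 0; 0.003 0 0.003 0 0 0; 0.003 0 0.003 0 0 0"

```text
t: 17.68
position: [0.5865, 0.0821, 0.0928]
eef_rot: [[0.564, 0.171, -0.808], [0.099, -0.985, -0.14], [-0.82, -0.001, -0.572]]
contact_force: [0.0, -0.2, -2.7]
gripper_width: 0.528
```

```bash
python3 st.py '[((-14,84.5,91),ori(35,90))]'
```

```text
17.68 cage [-13.5  83.5  92.8] F [ 0.  -0.2 -2.7] w 0.528 J [  0.4  -6.2 129.2  14.   23.   69.4]
[ 0.001 -0.001  0.001] [-0.001  0.002  0.   ] deg 0.1
```

Call:
send_rows:
  plan: "0.0015 0 0.001 0 0 0; 0.0025 0 0.002 0 0 0; 0.0025 0 0.002 0 0 0"

```text
t: 17.93
position: [0.5884, 0.0821, 0.0923]
eef_rot: [[0.568, 0.171, -0.805], [0.099, -0.985, -0.139], [-0.817, -0.0, -0.577]]
contact_force: [-3.0, -0.1, 6.5]
gripper_width: 0.53
```

```bash
python3 st.py
python3 - <<'E'
from cans import *
for n in ["scene","side"]: p=cap(n,-14,85,24,92,112); cap(n,-68,85,24,92,108)
E
```

```text
17.93 cage [-11.7  83.2  92.3] F [-3.  -0.1  6.5] w 0.53 J [  0.4  -5.9 129.1  14.2  22.6  69.1]
scene 178 med [-7.5 86.5 99. ] circ [-14.4  86.5] 30.4
scene 65 med [-54.6  89.5  98.2] circ [-62.5  85.7] 20.4
side 39 med [ -1.6  79.3 100.7] circ [-7.2 85.2] 20.7
side 193 med [-72.8  79.6 100.3] circ [-71.6  83.3] 22.0
```

Call:
send_rows:
  plan: "-0.001 0 0.001 0 0 0; -0.0025 0 0.002 0 0 0; -0.0025 0 0.002 0 0 0"

```text
t: 18.38
position: [0.5846, 0.0815, 0.0923]
eef_rot: [[0.567, 0.171, -0.806], [0.098, -0.985, -0.14], [-0.818, -0.0, -0.575]]
contact_force: [0.9, -0.0, 5.5]
gripper_width: 0.525
```

```bash
python3 st.py
```

```text
18.38 cage [-15.5  83.2  92.3] F [ 0.9 -0.   5.5] w 0.525 J [  0.3  -6.4 129.6  14.2  22.7  69.1]
```

Call:
send_rows:
  plan: "0 0 0 0 0 0; 0 0 0 0 0 0; 0 0 0 0 0 0; -0.01 0 0 0 0 0; -0.03 0 0 0 0 0"
  hand: 0.06

```text
t: 18.8
position: [0.5647, 0.0786, 0.1121]
eef_rot: [[0.558, 0.172, -0.812], [0.099, -0.985, -0.14], [-0.824, -0.002, -0.567]]
contact_force: [0.2, -0.7, -0.3]
gripper_width: 0.702
```

Call:
send_rows:
  plan: "-0.04 0 0 0 0 0; -0.08 0 0 0 0 0; -0.12 0 0 0 0 0; -0.16 0 0 0 0 0; -0.18 0 0 0 0 0"

```text
t: 19.22
position: [0.4642, 0.0607, 0.2671]
eef_rot: [[0.568, 0.171, -0.805], [0.098, -0.985, -0.14], [-0.817, 0.001, -0.577]]
contact_force: [0.9, -0.8, 0.6]
gripper_width: 0.701
```

Call:
send_rows:
  plan: "0 0 0 0 0 0; 0 0 0 0 0 0; 0 0 0 0 0 0; 0 0 0 0 0 0; 0 0 0 0 0 0"

```text
t: 19.63
position: [0.4646, 0.061, 0.26]
eef_rot: [[0.56, 0.171, -0.811], [0.099, -0.985, -0.14], [-0.823, -0.002, -0.569]]
contact_force: [-0.2, -0.9, 0.2]
gripper_width: 0.702
```

```bash
python3 st.py
python3 - <<'E'
from cans import *
for n in ["scene","side","wrist"]:
    cap(n,-14,85,24,94,112); p=cap(n,-68,85,24,94,108)
    if n=="side":
        k=w2c(world(p)).reshape(-1,3); j=(k[:,2]>135)&(k[:,2]<280)&(k[:,0]>-30)&(k[:,0]<130)&(abs(k[:,1])<146)&(k[:,0]>0)
        a=k[j]; print("lid",np.percentile(np.arctan2(a[:,2]-114,100-a[:,0]),[25,50,75]))
cv2.imwrite("pics/w7.png",p["color"])
E
```

```text
19.63 cage [-137.2   83.7  260. ] F [-0.2 -0.9  0.2] w 0.702 J [ -3.2 -39.5 135.    9.7  50.9  73.1]
scene 146 med [-9.4 81.1 98.7] circ [-9.9 80.7] 21.9
scene 121 med [-59.5  81.   98.6] circ [-63.3  82.5] 22.8
side 172 med [-20.1  78.4 100.6] circ [-19.1  82. ] 22.6
side 184 med [-72.4  80.3 100.3] circ [-71.7  83. ] 21.9
lid [0.95717279 0.97774841 0.98816143]
wrist 1049 med [-18.9  82.8 100.7] circ [-16.1  82. ] 22.6
wrist 1234 med [-70.   83.9 100.7] circ [-68.2  84.5] 22.6
```

View pics/w7.png

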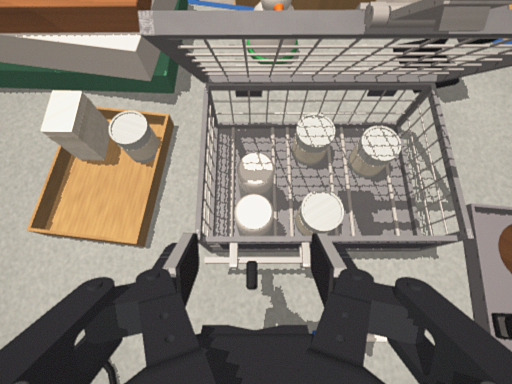

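Both cans stand in the left row: old at (255,212), new at (255,170). The wrist view puts them at cage (-68, 84.5) and (-16, 82), tops at 101 mm. The lid is up, the tab aside, and the tins, box and tray are in place.

```bash
python3 -c "
from plant import bot
print(bot.sign_off())"
```

```text
the job is handed in; nothing more can be done
None
```

The job is done and handed in at about 20 s of the 72 s allowed; `sign_off` reports no verdict. I slid the safety tab to its stop, flipped the latch up and raised the lid by it. Then I moved the old can to the front of the left row and set the new can from the tray down behind it.

My last checks before handing in:

| Check | Result |
|---|---|
| Lid | About 0.98 rad in the side camera |
| Tab | Aside; it stopped against about 15 N when pushed, and the last picture still shows it aside |
| Old can (cage frame) | x -68, y +84.5 mm |
| New can (cage frame) | x -16, y +82 mm |
| Spacing | About 52 mm between centres, so a gap of about 6 mm |
| Upright | Both can tops at about 101 mm, as expected for standing on the floor |
| Gripper | Open and clear, contact force about zero |
| Other things | The tins and the soap box looked in place by eye in the last picture; I did not measure them, and did not recheck the packing things after the cans were moved |

- **Camera disagreement:** the scene and side cameras differed by 8 to 9 mm in x on the cans at the end. I relied on the wrist camera, which lay between them. All three readings were inside the limits.
- **Pressing forces:** I saw about 29 N at the wrist while raising the lid and 5 to 7 N when the cans touched the floor.

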